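Stage a vial and hold the fold-up backdrop at balance

TASK

Set up the white-capped vial for a clarity check: stand it upright in the middle of the viewing stand's narrow pedestal and let it go. Then take the backdrop, which lies folded back behind the pedestal, by its white pull bar and swing it slowly up until it stands upright at its balance point; its catch is gone and it falls either way from there, so never let it tip over toward the vial or touch the vial. Finish while still holding the backdrop upright and still between the fingers, with the vial standing free in front of it, and leave the other vials and the timer where they are.

Things in the scene. Friction and masses are not known exactly. Their poses are not given: they have to be found in the camera images.
- vial_white: loose glass sample vial with a WHITE cap, 48 mm tall, about 35 g; the glass body is 23 mm in diameter and reaches 38 mm up, the cap stands above it; origin at the centre of its underside, z up. It stands on the worktop left of the stand; the three vials swap places
- vial_blue: similar vial with a BLUE cap (23 x 48 mm, same origin): leave it alone
- vial_black: similar vial with a BLACK cap (23 x 48 mm, same origin): leave it alone
- timer: loose white lab timer, standing, 24 x 64 x 64 mm (x, y, z), origin at the centre of its underside: leave it alone
- stand: viewing stand fixed to the worktop: light base plate 226 x 170 mm, top 21 mm above the worktop, from 116 mm ahead of the origin (-x) to 110 mm behind it (+x). Origin on the worktop straight below the backdrop's hinge axis, in the middle of the width; -x is its front (toward the robot), y along the hinge, z up; its yaw differs from run to run
- pedestal_top (a point): centre of the pedestal's flat round top, 29 mm in diameter, 62 mm above the worktop, 66 mm in front of the hinge axis; the vial stands here. Axes as the stand's
- backdrop_hinge (a point): middle of the backdrop's hinge axis, 32 mm above the worktop; axes as the stand's, the hinge axis is y
- pull_bar (a point): middle of the backdrop's white pull bar: round, 10 mm thick, parallel to the hinge axis, straight for 88 mm, 160 mm from the hinge axis. A gap of 38 mm separates it from the upper edge of the black panel (134 mm wide, 9 mm thick at its frame), room for a finger on that side. The bar may turn between the fingers as the backdrop swings
- backdrop (a joint): backdrop angle (rad), turns freely: 0 upright = its balance point (its weight lies in its plane, straight over the hinge); positive leans back, away from the robot; +1.33 lying back on rubber buffers, where it starts (bar about 70 mm above the worktop, 155 mm behind the hinge); negative leans over the pedestal, stop at -0.90; it would meet the vial at about -0.4. 0.32 kg
There are look-alikes about, which are no part of the job. Leave any red or yellow look-alike of the vial_white alone.

How it is judged:
On the way:
1. the white-capped vial stands upright on the pedestal, let go, while the backdrop still lies back (horizontal distance between vial_white and pedestal_top below 0.007 m and z of vial_white in the frame of pedestal_top between -0.003 and 0.003 m and angle between vial_white's own z axis and vertical below 0.1 rad and contact force between vial_white and the arm below 0.05 N and contact force between vial_white and the fingers below 0.05 N and value of joint backdrop above 1.2 rad), for 0.2 s.
At the end, for the whole second after the job is handed in: the fingers hold the backdrop still (over 0.5 N, slower than 0.08 rad/s) within 0.09 rad (5 degrees) of upright, and the white-capped vial stands by itself, upright within 0.1 rad, within 7 mm of the pedestal's centre (value of joint backdrop between -0.09 and 0.09 rad and velocity of joint backdrop between -0.08 and 0.08 rad/s and contact force between backdrop and the fingers above 0.5 N and horizontal distance between vial_white and pedestal_top below 0.007 m and z of vial_white in the frame of pedestal_top between -0.003 and 0.003 m and angle between vial_white's own z axis and vertical below 0.1 rad and linear speed of vial_white below 0.02 m/s and contact force between vial_white and the arm below 0.05 N and contact force between vial_white and the fingers below 0.05 N); the arm keeps its last pose, push and grip.
It fails at once if the backdrop tips over toward the vial (more than 0.25 rad past upright) (value of joint backdrop below -0.25 rad).
It fails at once if the backdrop touches the vial (contact force between backdrop and vial_white above 0.1 N).
It fails at once if the backdrop is flung up or dropped (faster than 2 rad/s) (velocity of joint backdrop above 2 rad/s or velocity of joint backdrop below -2 rad/s).
It fails at once if another vial or the timer is moved by more than 15 mm or tipped (distance of any of vial_blue, vial_black, timer from where it was at the start of the episode above 0.015 m or angle between any of vial_blue, vial_black, timer's own z axis and vertical above 0.3 rad).
It also fails if it takes over 59 s, if anything falls off the work surface, if the arm or the gripper's body presses on something with over 40 N, if the wrist force passes 120 N, or if a joint passes its speed limit or range.

ROBOT

A 6-joint arm with a two-finger parallel gripper is mounted at the origin on a cart in front of the work surface, level with it; the furniture and walls round the work are solid. World frame = base frame: x ahead of the robot, y to its left, z up, the work surface at z = 0. Lengths are in m, angles in rad, forces in N, time in s.
With the tool pointing down it reaches from about 0.25 to 0.725 m from the base axis. Payload 4 kg.
Tool frame: the origin (TCP) lies at the very end of the fingers, on their centre line; the grasp point (between the pads) lies 19 mm behind it; z points along the fingers, y is the line along which they close (so a half turn about z gives the same grasp; the last joint's range is limited). The gripper opens to 85 mm and grips with 20 to 120 N. Pads are 22 mm wide; open, the fingers measure 114 mm over their backs; the gripper's body (76 mm by 85 mm) begins 54 mm behind the grasp point. The pads swing forward as they close: fully open they stand 13 mm farther back than shut.
Start: joints at [1.308, 0.241, 0.005, 1.335, 0, 1.571], TCP at [0.13, 0.483, 0.231] pointing down, gripper open.
Joint ranges: [-2.72, 2.72], [-1.05, 1.87], [-1.09, 1.28], [-1.99, 2.15], [-1.42, 1.44], [-3.14, 3.14]. Speed limits (rad/s): [2.79, 2.79, 3.14, 3.14, 3.14, 3.14].

INTERFACE

Orientations are given as a unit quaternion [x, y, z, w].
In Python, from workcell import bot, vision, workorder, boxes_of gives the robot as it stands.
- The arm moves only by the tool send_rows, never from a script. Its argument "motion" is text: rows parted by semicolons, each of 5 numbers parted by spaces: the closure, from -1 (fully open) to 1 (shut), so that 0 is half open, then the shift along the tool's x, y, z in cm, then the turn about the tool's z in rad. In form: claw x y z twist; .... A call has 1 to 5 rows; each row is the pose to reach, as a shift and turn from the pose commanded when the call began, along the tool's axes at that moment; what a row does not reach only later rows make up. A row lasts 1/10 s, in which the tool goes at most 50 mm and 8.59 degrees, less where a joint would pass 70% of its speed; a pose out of reach is approached as far as the arm can. A call with a gripper value outside its range is refused whole. The fingers move at their own pace and stop on an object; the grip force is fixed at half the most. Time passes only in rows, so rows that repeat a pose let the fingers close. It gives the time, the measured TCP pose, the force, the opening and the grip force at its end, in the units of the state.
- bot.get_obs(): the state, without advancing time (a new reading comes with each control period).
- vision.camera(name): name is "side" or "top" or "wrist"; returns the picture (384x512x3 uint8, red, green, blue); there is no depth.
- vision.camera_model(name): a dict with "fov_y" (degrees; the focal length in pixels is half the picture's height over the tangent of half this angle, whatever the lens; pixels are square), "cx", "cy" (the principal point, pixels), "k1" (the pictures are not rectified: a ray, as slopes to the right and down, at radius r is drawn at 1 + k1 r^2 times it, then the intrinsics apply), "world_from_camera" (4x4, takes a point from camera to world coordinates); the wrist camera has in their place "hand_eye" (4x4, takes a point from camera to tool coordinates, whose origin is the TCP and whose axes are the flange's). Camera axes: x right, y down, z forward; pixel columns grow to the right and rows downward; lengths in m; the calibration is good to about 2 mm. A picture is of the moment at which its call begins: read the wrist's pose just before it. camera_model takes no time and is no camera call.
- workorder.job_done(): hands the job in; it is judged then, once.
Trained networks look in the newest picture that a camera, given by its name, has taken for a name from the list of things; names that differ only in an ending like _2 or _b are one class to them, and where a whole thing is asked for, a point or a joint stands for the part that bears it (a point fixed in the world has none). Each returns a list of dicts, best first, with "conf" (0 to 1); they miss things now and then, are a little off and sometimes report something else, mostly with a low value. They report only what shows in the picture. A call takes as long as a camera call. They do not tell look-alikes from the thing itself.
- boxes_of(camera, target): "rect" ([centre column, centre row, width, height] in pixels, round what is visible of it).
The state is a dict: "clock": time; "joint_pos": joint angles; "joint_vel": joint speeds; "tau": joint torques, N m; "eef_pos": TCP position; "tool_rot": TCP orientation; "ft_force": force on the tool from outside, world axes, zero at the start; "ft_torque": the same for the moment, N m; "grip_width": finger opening in m; "grasp_force": force on a finger pad.
Only numpy, scipy, OpenCV 4.12 (cv2) and the standard library are available. Lean on these libraries where they do the work, as an engineer would, in place of code of your own. Each camera call takes 0.05 s, during which the arm holds its last target. There are 200 camera calls.

## Working session

There is one attempt and no reset: what is moved stays moved. The work goes in short steps, Python scripts to look and compute and a tool call to move; the robot and the scene stay as the last step left them, time stands still between calls to the robot, and variables do not carry over. Pictures are saved under pics/ and viewed, at most 10 in all, crops included, and the job is handed in when it is done.

Besides the shell and the picture viewer there is one more tool, called after "Call:" as name(argument=value, ...), one argument or row to a line, values as JSON. send_rows: Moves the arm, as the interface text tells. Its arguments: {"type":"object","properties":{"motion":{"type":"string"}},"required":["motion"]}

```bash
mkdir -p pics; ls; cat > h.py <<'E'
import numpy as np, cv2
from workcell import bot, vision, workorder, boxes_of
from scipy.spatial.transform import Rotation as R
def cam(name):
    m=vision.camera_model(name); f=192/np.tan(np.radians(m["fov_y"])/2)
    if name=="wrist":
        o=bot.get_obs(); T=np.eye(4); T[:3,:3]=R.from_quat(o["tool_rot"]).as_matrix(); T[:3,3]=o["eef_pos"]; W=T@np.array(m["hand_eye"])
    else: W=np.array(m["world_from_camera"])
    return m,f,W
def ray(name,u,v,c=None):
    m,f,W=c or cam(name); d=np.array([(u-m["cx"])/f,(v-m["cy"])/f]); s=d.copy()
    for _ in range(20): s=d/(1+m["k1"]*(s@s))
    return W[:3,3],W[:3,:3]@np.array([s[0],s[1],1])
def atz(name,u,v,z,c=None):
    p,d=ray(name,u,v,c); return p+d*(z-p[2])/d[2]
def proj(name,P,c=None):
    m,f,W=c or cam(name); q=W[:3,:3].T@(np.array(P)-W[:3,3]); s=q[:2]/q[2]; s=s*(1+m["k1"]*(s@s)); return np.array([m["cx"]+f*s[0],m["cy"]+f*s[1]])
def tri(a,b):
    A=[];B=[]
    for p,d in (a,b):
        d=d/np.linalg.norm(d); M=np.eye(3)-np.outer(d,d); A.append(M);B.append(M@p)
    x=np.linalg.lstsq(np.vstack(A),np.hstack(B),rcond=None)[0]; return x
def save(n,im): cv2.imwrite("pics/"+n,im[:,:,::-1])
E
python3 - <<'E'
from h import *
np.set_printoptions(precision=3,suppress=True)
o=bot.get_obs(); print(o)
a=vision.camera("top"); b=vision.camera("side")
save("a.png",cv2.resize(a,(800,600)))
save("b.png",cv2.resize(b,(800,600)))
for c in("top","side"):
    m=vision.camera_model(c); print(c,m)
    for t in ("vial_white","vial_blue","vial_black","timer","stand","pull_bar","pedestal_top","backdrop"):
        try: print(t,[(np.round(r["rect"],1).tolist(),round(r["conf"],2)) for r in boxes_of(c,t)])
        except Exception as e: print(t,e)
print(vision.camera_model("wrist"))
E
```

```text
pics
{'clock': 0.0, 'joint_pos': array([ 1.308,  0.241,  0.004,  1.335, -0.   ,  1.571]), 'joint_vel': array([-0.   , -0.001, -0.001,  0.   ,  0.   , -0.   ]), 'tau': array([  0.002, -37.232,  25.241,   0.017,   0.   ,  -0.   ]), 'eef_pos': array([0.13 , 0.482, 0.23 ]), 'tool_rot': array([ 0.131,  0.991, -0.001, -0.   ]), 'ft_force': array([-0.255,  0.071, -0.341]), 'ft_torque': array([-0.049,  0.003,  0.004]), 'grasp_force': 0.0, 'grip_width': 0.08542654219050323}
top {'fov_y': 45.618112036077896, 'cx': 261.23757890294075, 'cy': 196.19793575446553, 'k1': -0.12784894687650553, 'world_from_camera': array([[-0.007, -0.998,  0.057,  0.458],
       [-1.   ,  0.005, -0.03 ,  0.109],
       [ 0.03 , -0.057, -0.998,  1.054],
       [ 0.   ,  0.   ,  0.   ,  1.   ]])}
vial_white [([166.8, 202.2, 12.5, 11.3], 0.55), ([183.3, 178.7, 9.2, 10.7], 0.43), ([147.8, 233.7, 13.2, 12.5], 0.41)]
vial_blue [([239.6, 214.2, 11.1, 14.6], 0.58)]
vial_black [([191.7, 215.1, 10.2, 9.9], 0.67)]
timer [([349.0, 160.4, 74.0, 87.2], 0.72), ([236.7, 176.2, 32.5, 16.6], 0.68)]
stand [([338.2, 182.6, 89.7, 137.2], 
[... 482 characters left out ...]
8, 19.5], 0.65), ([259.6, 316.7, 12.9, 21.6], 0.55), ([209.3, 278.0, 11.4, 24.3], 0.49)]
vial_blue [([257.1, 240.4, 10.0, 19.5], 0.46)]
vial_black [([253.6, 276.8, 11.1, 25.3], 0.58)]
timer [([221.2, 234.8, 11.9, 37.5], 0.84)]
stand [([251.1, 180.2, 107.4, 67.0], 0.55)]
pull_bar [([232.7, 169.2, 68.0, 48.8], 0.7)]
pedestal_top [([251.7, 181.1, 103.7, 67.7], 0.56)]
backdrop [([234.9, 169.2, 70.1, 41.9], 0.66)]
{'fov_y': 61.798432235880504, 'cx': 255.78408687295612, 'cy': 190.49276235959724, 'k1': -0.07268914197347656, 'hand_eye': array([[-0.   , -0.946, -0.325,  0.084],
       [ 1.   , -0.   , -0.   , -0.001],
       [ 0.   , -0.325,  0.946, -0.142],
       [ 0.   ,  0.   ,  0.   ,  1.   ]])}
```

```bash
python3 - <<'E'
from h import *
a=vision.camera("top"); b=vision.camera("side")
A=cv2.resize(a[100:260,130:400],(800,474),interpolation=cv2.INTER_CUBIC)
save("c.png",A)
B=cv2.resize(b[130:340,170:350],(514,600),interpolation=cv2.INTER_CUBIC)
save("d.png",B)
E
```

```text
(no output)
```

View pics/c.png

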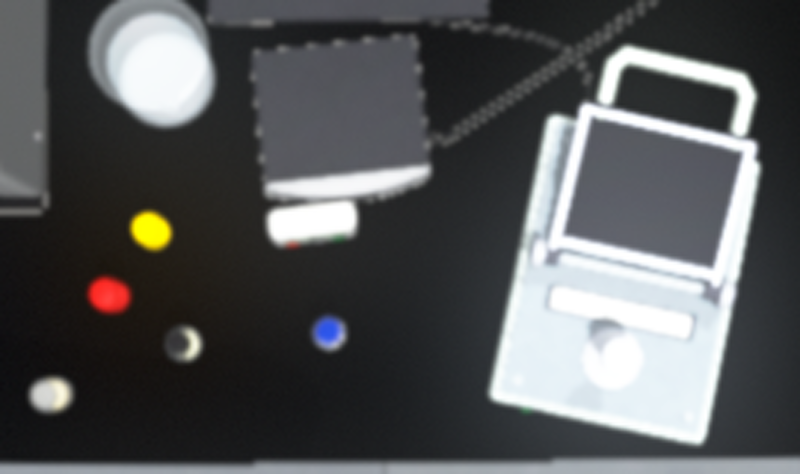

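View pics/d.png

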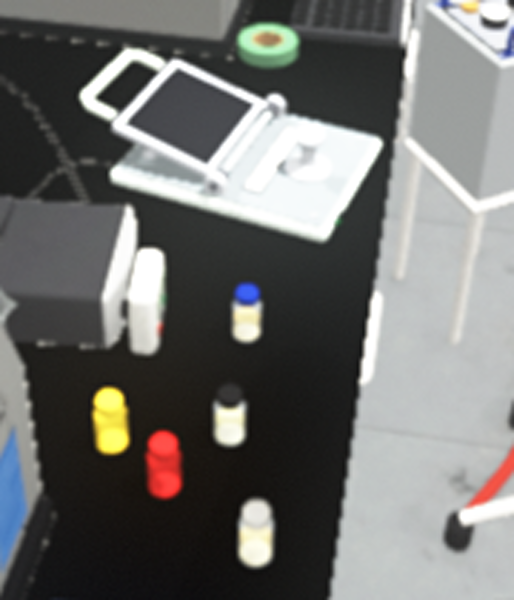

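```bash
python3 - <<'E'
from h import *
np.set_printoptions(precision=4,suppress=True)
print("white",tri(ray("top",147.8,233.7),ray("side",259.6,316.7)))
print("cap top", atz("top",130+42/2.963,100+395/2.963,.048), "box z.024",atz("top",147.8,233.7,.024))
print("black",tri(ray("top",191.7,215.1),ray("side",253.6,276.8)),"blue",tri(ray("top",239.6,214.2),ray("side",257.1,240.4)))
f=lambda x,y,z:atz("top",130+x/2.963,100+y/2.963,z)
for n,p in dict(FL=(490,398,.021),FR=(703,443,.021),BL=(552,114,.021),BR=(760,165,.021),ped=(614,360,.062),barL=(622,52,.07),barR=(745,83,.07)).items(): print(n,f(*p))
fs=lambda x,y,z:atz("side",170+x*.35,130+y*.35,z)
print("side",fs(326,241,.021),fs(383,143,.021),fs(303,148,.062))
print(proj("wrist",[.237,.36,.045]))
E
```

```text
white [0.4353 0.3358 0.0177]
cap top [0.4353 0.337  0.048 ] box z.024 [0.4338 0.3342 0.024 ]
black [0.4719 0.2355 0.0146] blue [0.4787 0.1273 0.0206]
FL [0.4304 0.0011 0.021 ]
FR [ 0.3938 -0.164   0.021 ]
BL [ 0.6496 -0.0499  0.021 ]
BR [ 0.61   -0.2139  0.021 ]
ped [ 0.4586 -0.087   0.062 ]
barL [ 0.6876 -0.0959  0.07  ]
barR [ 0.6648 -0.189   0.07  ]
side [0.4296 0.0187 0.021 ] [ 0.3926 -0.1467  0.021 ] [ 0.4646 -0.0635  0.062 ]
[181.2134 274.4723]
```

Candidates for the white vial in the top view: white-grey cap (148,234), red (167,202), yellow (183,179), black (192,215), blue (240,214). The white one at top (148,234) / side (260,317) fits. The base-plate corners reproduce 169 x 225 mm, so the stand yaw is about -0.225.

```bash
cat >> h.py <<'E'
np.set_printoptions(precision=4,suppress=True)
def go(P):
    "shift in cm along tool axes from the measured pose"
    o=bot.get_obs(); Rm=R.from_quat(o["tool_rot"]).as_matrix(); d=Rm.T@(np.array(P)-o["eef_pos"])*100
    print("t",o["clock"],"at",o["eef_pos"],"y-axis ang",np.arctan2(Rm[1,1],Rm[0,1]),"zax",Rm[:,2],"-> shift cm",d)
E
python3 -c "
from h import *
go([.4350,.336,.14])"
```

```text
t 1.0 at [0.1299 0.4828 0.2313] y-axis ang 1.3079735995330548 zax [-0. -0. -1.] -> shift cm [-33.2779  -6.2506   9.1311]
```

Call:
send_rows(
  motion="-1 -5 -1 1.4 0; -1 -10 -2 2.8 0; -1 -15 -3 4.2 0; -1 -20 -4 5.6 0; -1 -25 -5 7 0",
)

```text
clock: 1.5
eef_pos: [0.3475, 0.3748, 0.1648]
tool_rot: [0.131, 0.991, 0.0, 0.0]
ft_force: [1.1, 1.9, 0.2]
grip_width: 0.0854
grasp_force: 0.0
```

Call:
send_rows(
  motion="-1 -4 -0.6 1 0; -1 -8 -1.2 2 0; -1 -8.3 -1.3 2.1 0; -1 -8.3 -1.3 2.1 0",
)

```text
clock: 1.9
eef_pos: [0.4231, 0.3407, 0.1435]
tool_rot: [0.132, 0.991, -0.0, -0.001]
ft_force: [-0.6, -0.2, -0.5]
grip_width: 0.0854
grasp_force: 0.0
```

```bash
python3 - <<'E'
from h import *
go([.435,.336,.14])
c=cam("wrist"); a=vision.camera("wrist"); print(proj("wrist",[.435,.336,.048],c))
for r in boxes_of("wrist","vial_white"): print(r)
save("e.png",a)
E
```

```text
t 1.9 at [0.4231 0.3407 0.1435] y-axis ang 1.3054847465323065 zax [-0.0014 -0.0006 -1.    ] -> shift cm [-1.271  -0.1451  0.3468]
[255.5349 208.7322]
{'rect': [216.0, 328.5, 23.0, 49.3], 'conf': 0.87}
{'rect': [257.1, 200.8, 30.0, 41.3], 'conf': 0.86}
{'rect': [231.2, 284.2, 21.2, 47.9], 'conf': 0.86}
```

View pics/e.png

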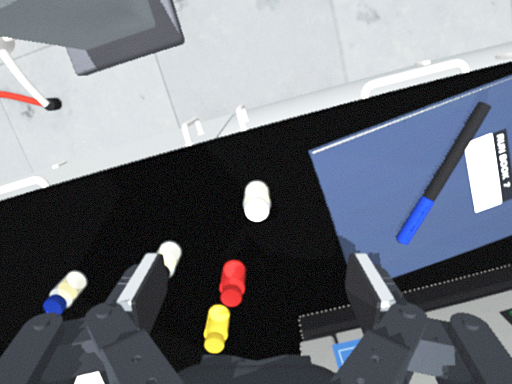

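The white-capped vial stands at (257,201) in the wrist view, as predicted. Red (232,283), yellow (215,328), black (168,258) and blue (68,290) are clear. A notebook edge lies to its right near (330,195).

```bash
python3 - <<'E'
from h import *
c=cam("wrist")
print("notebook",atz("wrist",330,195,.01,c),"cap",atz("wrist",257,211,.048,c),"base",atz("wrist",257,183,0,c),"mid",atz("wrist",257.1,200.8,.024,c))
w=tri(ray("wrist",257.1,205,c),ray("top",145,233)); print(w)
go([.4355,.336,.009])
E
```

```text
notebook [0.4538 0.4027 0.01  ] cap [0.4364 0.3379 0.048 ] base [0.4284 0.3402 0.    ] mid [0.4368 0.338  0.024 ]
[0.4358 0.338  0.0361]
t 2.0 at [0.4219 0.342  0.1443] y-axis ang 1.3086437110653184 zax [-0.0006  0.0001 -1.    ] -> shift cm [-1.4745 -0.226  13.5246]
```

Call:
send_rows(
  motion="-0.4 -1.4 0 4 0; -0.4 -1.4 0 8 0; -0.4 -1.4 0 8 0; -0.4 -1.4 0 8 0",
)

```text
clock: 2.4
eef_pos: [0.4347, 0.3386, 0.0645]
tool_rot: [0.13, 0.992, -0.001, -0.001]
ft_force: [0.9, 1.0, 0.3]
grip_width: 0.06
grasp_force: 0.0
```

```bash
python3 - <<'E'
from h import *
go([.4358,.3375,.009]);print(bot.get_obs()["grip_width"])
c=cam("wrist"); a=vision.camera("wrist"); print(proj("wrist",[.4358,.3375,.048],c))
for r in boxes_of("wrist","vial_white")[:1]: print(r); u,v,w,h=r["rect"];print("cap",atz("wrist",u,v+h/2-w/3,.048,c))
save("f.png",a)
E
```

```text
t 2.4 at [0.4347 0.3386 0.0645] y-axis ang 1.3101208861951588 zax [-0.0014 -0.0008 -1.    ] -> shift cm [-0.1367 -0.0708  5.5539]
0.0600170847100631
[256.4572 243.4581]
{'rect': [222.5, 328.5, 33.0, 57.4], 'conf': 0.7}
cap [0.5021 0.2973 0.048 ]
```

View pics/f.png

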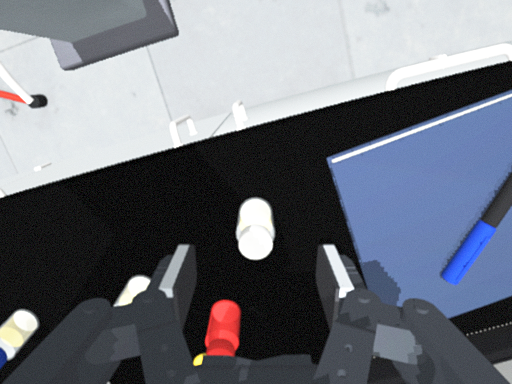

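Cap centre is at (256,243), matching the prediction exactly, and the fingers straddle it. I'll descend and close.

Call:
send_rows(
  motion="-0.4 -0.1 -0.1 3 0; -0.4 -0.1 -0.1 5.4 0; -0.4 -0.1 -0.1 5.4 0; -0.4 -0.1 -0.1 5.4 0; 0.9 -0.1 -0.1 5.4 0",
)

```text
clock: 3.0
eef_pos: [0.4384, 0.3381, 0.0125]
tool_rot: [0.131, 0.991, 0.002, 0.001]
ft_force: [0.0, -0.1, 0.3]
grip_width: 0.047
grasp_force: 0.0
```

Call:
send_rows(
  motion="0.9 0 0 0 0; 0.9 0 0 0 0; 0.9 0 0 0 0; 0.9 0 0 0 0; 0.9 0 0 0 0",
)

```text
clock: 3.5
eef_pos: [0.438, 0.3377, 0.0119]
tool_rot: [0.131, 0.991, 0.001, 0.001]
ft_force: [-0.7, 0.5, 6.0]
grip_width: 0.0215
grasp_force: 58.5
```

Call:
send_rows(
  motion="0.9 0 0 -3 0; 0.9 0 0 -7 0; 0.9 0 0 -11 0; 0.9 0 0 -15 0; 0.9 0 0 -15 0",
)

```text
clock: 4.0
eef_pos: [0.4402, 0.3393, 0.1671]
tool_rot: [0.131, 0.991, 0.005, 0.005]
ft_force: [1.0, 1.2, -0.2]
grip_width: 0.0212
grasp_force: 58.8
```

```bash
python3 - <<'E'
from h import *
o=bot.get_obs(); print(o["grip_width"],o["grasp_force"])
go([.4595,-.090,.15])
c=cam("wrist"); a=vision.camera("wrist")
Rm=R.from_quat(o["tool_rot"]).as_matrix()
for r in boxes_of("wrist","vial_white"): print(r)
# expected cap-top centre in tool frame z: cap 48 above vial base; base 12mm below... 
m,f,W=c
P=o["eef_pos"]+np.array([0,0,-.012+.048]); print("cap top proj if centred",proj("wrist",P,c), "2mm tool x",proj("wrist",P+Rm[:,0]*.002,c))
print("base",proj("wrist",o["eef_pos"]-[0,0,.012],c))
save("g.png",cv2.resize(a[180:384,130:390],(780,612-12),interpolation=cv2.INTER_CUBIC))
E
```

```text
0.021196509366413017 58.7564492225647
t 4.0 at [0.4402 0.3393 0.1671] y-axis ang 1.3079744084661318 zax [ 0.0102  0.0079 -0.9999] -> shift cm [-13.0074 -40.9714   1.3884]
{'rect': [229.2, 235.5, 12.8, 6.4], 'conf': 0.59}
{'rect': [256.7, 271.8, 47.6, 89.2], 'conf': 0.58}
cap top proj if centred [259.484  303.8211] 2mm tool x [259.5045 299.74  ]
base [257.6587 245.16  ]
```

View pics/g.png

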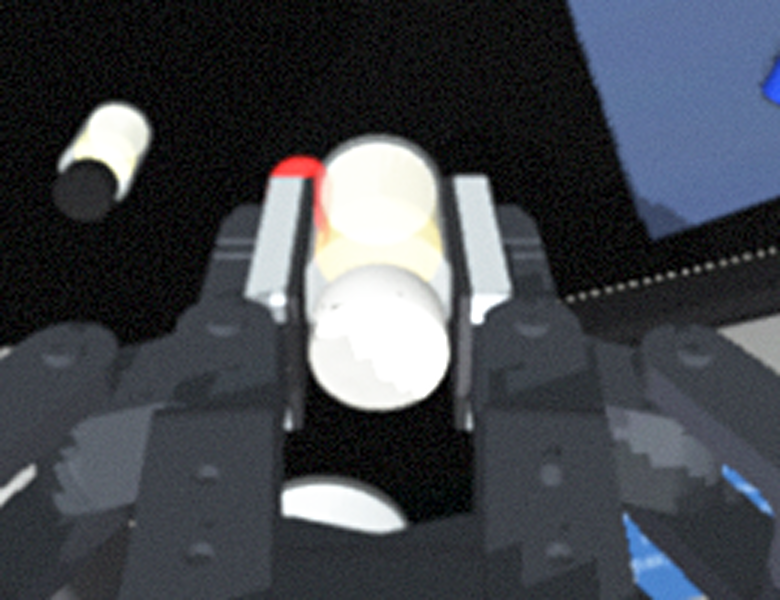

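Vial is held upright, about 1 mm off along tool x, and centred between the pads. I'll carry it to just left of the pedestal and look at the stand.

Call:
send_rows(
  motion="0.9 -1 -2.5 -0.5 0; 0.9 -2.3 -6 -1 0; 0.9 -3.6 -9.5 -1.5 0; 0.9 -4.9 -13 -2 0; 0.9 -6.2 -16.5 -2 0",
)

```text
clock: 4.6
eef_pos: [0.453, 0.1597, 0.1789]
tool_rot: [0.131, 0.991, -0.001, -0.001]
ft_force: [1.1, -0.4, -0.9]
grip_width: 0.0207
grasp_force: 58.8
```

Call:
send_rows(
  motion="0.9 -1.3 -3.5 0 0; 0.9 -2.6 -7 0 0; 0.9 -3.9 -10.5 0 0; 0.9 -5.2 -14 0 0; 0.9 -6.5 -16.5 0 0",
)

```text
clock: 5.1
eef_pos: [0.4721, -0.0169, 0.1783]
tool_rot: [0.132, 0.991, -0.0, -0.002]
ft_force: [0.7, 0.0, -0.1]
grip_width: 0.0216
grasp_force: 58.8
```

Call:
send_rows(
  motion="0.9 0 0 0 0; 0.9 0 0 0 0; 0.9 0 0 0 0",
)

```text
clock: 5.4
eef_pos: [0.473, -0.0142, 0.1791]
tool_rot: [0.131, 0.991, 0.0, -0.001]
ft_force: [0.2, -0.1, -1.0]
grip_width: 0.0212
grasp_force: 58.9
```

```bash
python3 - <<'E'
from h import *
go([.4595,-.090,.15])
c=cam("wrist"); a=vision.camera("wrist"); print("pred ped",proj("wrist",[.4595,-.0927,.062],c),proj("wrist",[.4595,-.0927,.021],c))
og=np.array([.5238,-.1074]); y=-.225; X=np.array([np.cos(y),np.sin(y)]);Y=np.array([-np.sin(y),np.cos(y)])
for l in [(-.116,.085),(-.116,-.085),(.11,.085),(.11,-.085)]: print("corner",l,proj("wrist",[*(og+l[0]*X+l[1]*Y),.021],c))
for t in("stand","pull_bar","pedestal_top"): print(t,boxes_of("wrist",t))
save("k.png",cv2.resize(a,(768,576),interpolation=cv2.INTER_CUBIC))
E
```

```text
t 5.4 at [ 0.473  -0.0142  0.1791] y-axis ang 1.3087502049206974 zax [-0.0023  0.0005 -1.    ] -> shift cm [-0.6715 -7.6714  2.9093]
pred ped [165.0773 193.5233] [176.2213 179.6544]
corner (-0.116, 0.085) [261.1562 124.7122]
corner (-0.116, -0.085) [ 82.8882 132.8438]
corner (0.11, 0.085) [267.2716 321.5486]
corner (0.11, -0.085) [124.1584 324.0088]
stand [{'rect': [175.8, 253.5, 174.7, 259.4], 'conf': 0.93}, {'rect': [401.8, 148.6, 40.3, 27.7], 'conf': 0.24}]
pull_bar [{'rect': [182.7, 311.6, 139.5, 144.7], 'conf': 0.97}]
pedestal_top [{'rect': [176.4, 253.5, 172.6, 261.0], 'conf': 0.71}]
```

View pics/k.png

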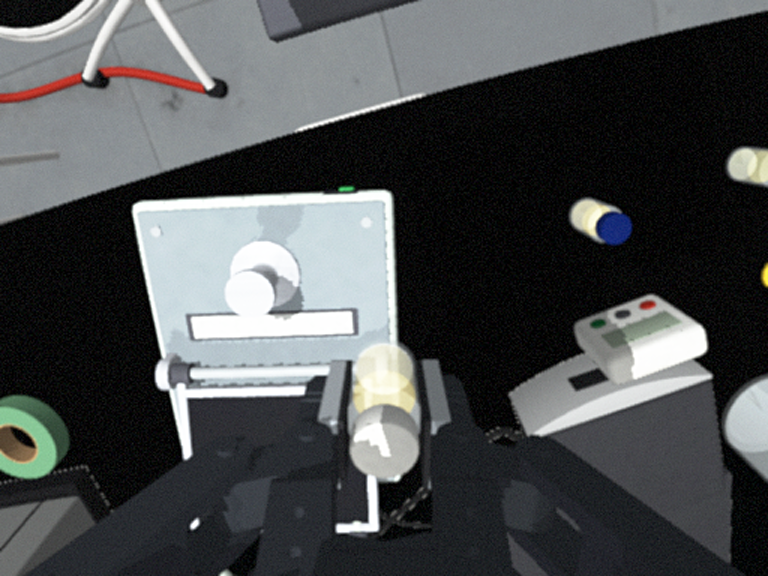

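Pedestal top is at (167,195) in the wrist view, against a prediction of (165,193.5).

```bash
python3 - <<'E'
from h import *
c=cam("wrist")
p=atz("wrist",167.3,195.3,.062,c);print("ped",p, "FL",atz("wrist",261.3,126.7,.021,c),"FR",atz("wrist",89.3,136,.021,c))
print("bar hinge knob",atz("wrist",168/1.5,373/1.5,.032,c))
pm=(p[:2]+[.4595,-.0927]+[.4586,-.087])[:2]*0+(p[:2]*2+np.array([.4595,-.0927]))/3
print(pm)
xt=np.array([-.966,.2593])
# vial is ~1.2mm tool +x from TCP
t=pm-xt*.0012; print(t); go([*t,.09])
E
```

```text
ped [ 0.4627 -0.0915  0.062 ] FL [0.4325 0.0011 0.021 ] FR [ 0.3974 -0.1598  0.021 ]
bar hinge knob [ 0.5114 -0.1798  0.032 ]
[ 0.4616 -0.0919]
[ 0.4628 -0.0922]
t 5.6 at [ 0.4736 -0.0139  0.18  ] y-axis ang 1.309800140480892 zax [-0.0004  0.0001 -1.    ] -> shift cm [-0.981  -7.8431  8.9951]
```

Call:
send_rows(
  motion="0.9 -0.2 -2 0 0; 0.9 -0.5 -4.5 1 0; 0.9 -0.8 -6.8 3 0; 0.9 -1 -7.8 5 0; 0.9 -1 -7.8 7 0",
)

```text
clock: 6.1
eef_pos: [0.4634, -0.0936, 0.1097]
tool_rot: [0.132, 0.991, -0.0, 0.001]
ft_force: [0.5, 0.4, 0.8]
grip_width: 0.0212
grasp_force: 58.9
```

Call:
send_rows(
  motion="0.9 0 0 1.5 0; 0.9 0 0 2 0; 0.9 0 0 2 0; 0.9 0 0 2 0",
)

```text
clock: 6.5
eef_pos: [0.4639, -0.0925, 0.0908]
tool_rot: [0.131, 0.991, -0.0, 0.001]
ft_force: [-0.1, -0.3, -0.5]
grip_width: 0.0214
grasp_force: 58.9
```

```bash
python3 - <<'E'
from h import *
go([.4628,-.0922,.0745])
c=cam("wrist"); a=vision.camera("wrist"); b=vision.camera("side"); print("ped",proj("wrist",[.4616,-.0919,.062],c),proj("side",[.4616,-.0919,.062]))
A=cv2.resize(a[140:340,180:340],(480,600),interpolation=cv2.INTER_CUBIC)
B=cv2.resize(b[130:230,220:320][:, :],(320,320),interpolation=cv2.INTER_CUBIC)
B=np.vstack([B,np.zeros((280,320,3),np.uint8)])
save("l.png",np.hstack([A,B]))
E
```

```text
t 6.5 at [ 0.4639 -0.0925  0.0908] y-axis ang 1.3087714890192854 zax [ 0.0012 -0.0002 -1.    ] -> shift cm [0.1141 0.0039 1.6323]
ped [257.7446 227.7721] [278.6031 176.0839]
```

View pics/l.png

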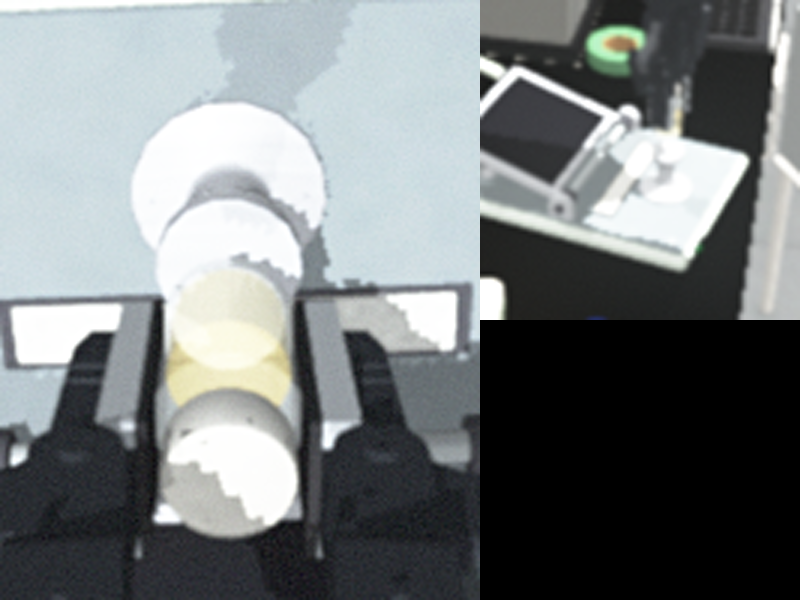

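Pedestal disc centre is at (256.7,227.8), exactly as predicted, and the vial is centred over it. I'll lower it gently.

Call:
send_rows(
  motion="0.9 0.1 0 0.4 0; 0.9 0.1 0 0.8 0; 0.9 0.1 0 1.1 0; 0.9 0.1 0 1.4 0; 0.9 0.1 0 1.4 0",
)

```text
clock: 7.1
eef_pos: [0.4618, -0.0925, 0.0755]
tool_rot: [0.131, 0.991, 0.0, -0.001]
ft_force: [0.0, 0.2, -0.5]
grip_width: 0.0211
grasp_force: 58.9
```

Call:
send_rows(
  motion="0.9 0 0 0.1 0; 0.9 0 0 0.2 0; 0.9 0 0 0.2 0",
)

```text
clock: 7.4
eef_pos: [0.4622, -0.0925, 0.0741]
tool_rot: [0.131, 0.991, 0.0, -0.0]
ft_force: [-0.0, 0.7, -0.2]
grip_width: 0.0212
grasp_force: 58.9
```

Call:
send_rows(
  motion="0.9 0 0 0.1 0; 0.9 0 0 0.1 0; 0.9 0 0 0.1 0",
)

```text
clock: 7.7
eef_pos: [0.4623, -0.0926, 0.0739]
tool_rot: [0.131, 0.991, -0.0, 0.0]
ft_force: [-1.6, 0.9, 4.8]
grip_width: 0.021
grasp_force: 59.4
```

Contact. I'll ease off and open.

Call:
send_rows(
  motion="0.9 0 0 -0.05 0; 0.3 0 0 -0.05 0; 0.1 0 0 -0.05 0; -0.2 0 0 -0.05 0; -0.4 0 0 -0.05 0",
)

```text
clock: 8.2
eef_pos: [0.4622, -0.0925, 0.0735]
tool_rot: [0.131, 0.991, 0.0, -0.0]
ft_force: [0.7, 0.0, -0.2]
grip_width: 0.0597
grasp_force: 0.0
```

Call:
send_rows(
  motion="-0.4 0 0 0 0; -0.4 0 0 -1 0; -0.4 0 0 -2.5 0; -0.4 0 0 -4.5 0; -0.4 0 0 -7 0",
)

```text
clock: 8.7
eef_pos: [0.4616, -0.0924, 0.1443]
tool_rot: [0.131, 0.991, 0.0, -0.001]
ft_force: [0.4, -0.1, -0.3]
grip_width: 0.0596
grasp_force: 0.0
```

```bash
python3 - <<'E'
from h import *
go([.4623,-.0926,.18])
c=cam("wrist"); a=vision.camera("wrist")
for z in(.062,.1,.11): print("ped",z,proj("wrist",[.4616,-.0919,z],c))
print(boxes_of("wrist","vial_white"))
A=cv2.resize(a[140:340,150:370],(660,600),interpolation=cv2.INTER_CUBIC)
save("m.png",A)
E
```

```text
t 8.7 at [ 0.4616 -0.0924  0.1443] y-axis ang 1.3080275216231758 zax [-0.0015  0.0003 -1.    ] -> shift cm [-0.067  -0.     -3.5666]
ped 0.062 [258.0116 199.471 ]
ped 0.1 [258.3736 220.4607]
ped 0.11 [258.4907 227.2673]
[{'rect': [254.9, 214.5, 35.7, 52.6], 'conf': 0.84}]
```

View pics/m.png

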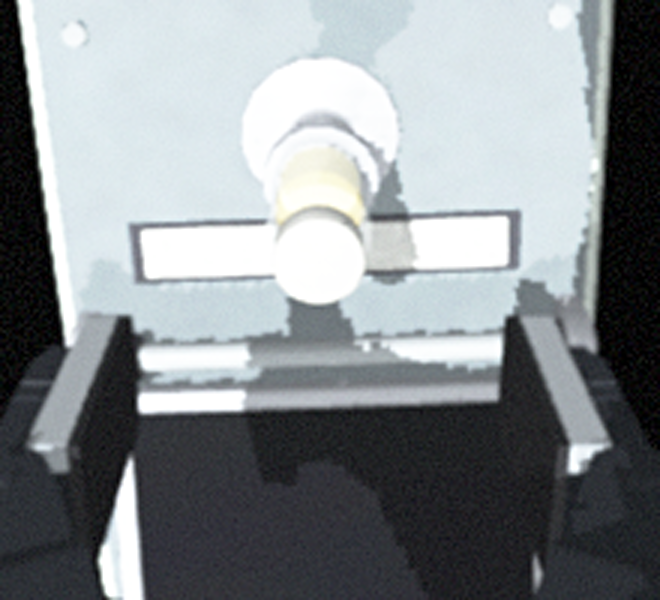

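Vial stands centred on the pedestal: cap at (256,229), predicted (258,227). Next I go over to the bar, turning 90° on the way.

Call:
send_rows(
  motion="0.1 0 0 -4 0; 0.1 -2 0 -5 0.14; 0.1 -6 0.2 -5 0.28; 0.1 -10 0.4 -5 0.42; 0.1 -14 0.6 -5 0.56",
)

```text
clock: 9.3
eef_pos: [0.6002, -0.1234, 0.1937]
tool_rot: [0.403, 0.915, 0.0, 0.0]
ft_force: [-0.0, -0.2, 0.3]
grip_width: 0.0383
grasp_force: 0.0
```

```bash
python3 - <<'E'
from h import *
go([.677,-.141,.17]); print(bot.get_obs()["joint_pos"])
E
```

```text
t 9.3 at [ 0.6002 -0.1234  0.1937] y-axis ang 0.7422495242894614 zax [ 0.0003 -0.0001 -1.    ] -> shift cm [-6.493   4.471   2.3752]
[-0.2027  0.4831  0.2596  1.347   0.      0.6258]
```

Call:
send_rows(
  motion="0.1 -2 1.3 0 0.14; 0.1 -4 2.6 0 0.28; 0.1 -6 4 0 0.42; 0.1 -6.5 4.5 1 0.56; 0.1 -6.5 4.5 2 0.7",
)

```text
clock: 9.8
eef_pos: [0.6773, -0.1403, 0.1722]
tool_rot: [0.692, 0.722, -0.0, -0.0]
ft_force: [0.4, -1.2, -0.5]
grip_width: 0.0382
grasp_force: 0.0
```

Call:
send_rows(
  motion="0.1 0 0 0 0.14; 0.1 0 0 0 0.264; 0.1 0 0 0 0.264; 0.1 0 0 0 0.264",
)

```text
clock: 10.2
eef_pos: [0.676, -0.1401, 0.1733]
tool_rot: [0.778, 0.628, -0.0, -0.0]
ft_force: [1.0, -0.2, -0.1]
grip_width: 0.0387
grasp_force: 0.0
```

```bash
python3 - <<'E'
from h import *
go([.677,-.1412,.052]); print(bot.get_obs()["joint_pos"])
c=cam("wrist"); a=vision.camera("wrist")
print(boxes_of("wrist","pull_bar"))
og=np.array([.526,-.1066]); y=-.222; X=np.array([np.cos(y),np.sin(y)]);Y=np.array([-np.sin(y),np.cos(y)])
for l in(.044,0,-.044): print(proj("wrist",[*(og+.155*X+l*Y),.07],c))
print("panel edge",[proj("wrist",[*(og+.118*X*np.sin(1.33)+l*Y),.032+.118*np.cos(1.33)],c) for l in(.06,-.06)])
save("n.png",cv2.resize(a,(768,576),interpolation=cv2.INTER_CUBIC))
E
```

```text
t 10.2 at [ 0.676  -0.1401  0.1733] y-axis ang -0.21346465603372272 zax [-0.0006  0.0001 -1.    ] -> shift cm [-0.0822  0.1272 12.1252]
[-0.2044  0.6605  0.5065  1.4175 -0.      1.5799]
[{'rect': [171.5, 177.2, 191.6, 156.9], 'conf': 0.84}]
[258.5235 134.5133]
[257.9226 189.0619]
[257.3768 237.9217]
panel edge [array([206.8044, 111.6872]), array([212.2464, 248.3236])]
```

View pics/n.png

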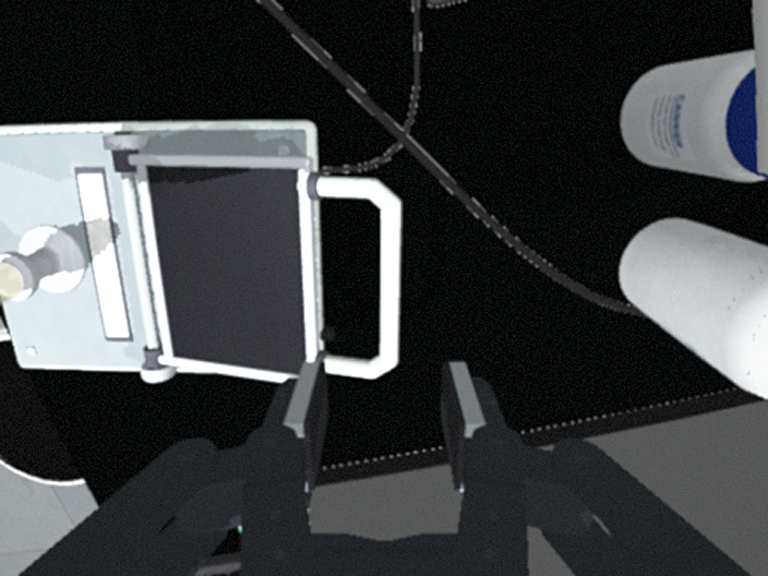

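The bar runs vertically at u≈260 (rows 133–243), within 2 px of the prediction. The gap to the panel is clear, so I'll descend with about a 30 mm opening.

Call:
send_rows(
  motion="0.3 -0.1 0.25 3 0; 0.3 -0.1 0.25 6 0; 0.3 -0.1 0.25 8 0; 0.3 -0.1 0.25 9 0; 0.3 -0.1 0.25 9 0",
)

```text
clock: 10.8
eef_pos: [0.6772, -0.1415, 0.0818]
tool_rot: [0.779, 0.627, -0.001, -0.001]
ft_force: [-0.2, 0.4, 0.1]
grip_width: 0.0299
grasp_force: 0.0
```

Call:
send_rows(
  motion="0.3 0 0 1 0; 0.3 0 0 2 0; 0.3 0 0 3 0; 0.3 0 0 3.2 0; 0.3 0 0 3.2 0",
)

```text
clock: 11.3
eef_pos: [0.6779, -0.1415, 0.0508]
tool_rot: [0.779, 0.627, -0.0, -0.001]
ft_force: [0.1, -0.3, -0.2]
grip_width: 0.0301
grasp_force: 0.0
```

```bash
python3 - <<'E'
from h import *
go([.6785,-.1412,.051]);o=bot.get_obs();print(o["ft_force"],o["grip_width"])
E
```

```text
t 11.3 at [ 0.6779 -0.1415  0.0508] y-axis ang -0.2159091620921135 zax [-0.0014  0.0003 -1.    ] -> shift cm [ 0.0467  0.0496 -0.0157]
[ 0.0624 -0.3409 -0.2017] 0.030147493401984984
```

Close on the bar.

Call:
send_rows(
  motion="0.6 0 0 0 0; 1 0 0 0 0; 1 0 0 0 0; 1 0 0 0 0; 1 0 0 0 0",
)

```text
clock: 11.8
eef_pos: [0.6788, -0.1418, 0.0523]
tool_rot: [0.779, 0.627, 0.0, 0.0]
ft_force: [-0.2, -0.4, 2.1]
grip_width: 0.0078
grasp_force: 58.6
```

```bash
python3 - <<'E'
from h import *
o=bot.get_obs();print(o["ft_force"],o["ft_torque"],o["grip_width"],o["grasp_force"])
P=o["eef_pos"]; go(P)
# bar at angle th: stand x=.16 sin th, z=.032+.16cos th ; start 1.33. tool y ~ +X, shift z down
th0=1.33
for th in np.arange(1.25,-.01,-.05): print(round(th,2),"dy %.2f dz %.2f"%(16*(np.sin(th)-np.sin(th0)),-16*(np.cos(th)-np.cos(th0))))
print(16*(-np.sin(th0)),-16*(1-np.cos(th0)))
E
```

```text
[-0.1747 -0.4206  2.0931] [ 0.0195  0.0672 -0.0858] 0.00775596383451074 58.63436579704285
t 11.8 at [ 0.6788 -0.1418  0.0523] y-axis ang -0.2161365133446944 zax [ 0.0012 -0.0002 -1.    ] -> shift cm [0. 0. 0.]
1.25 dy -0.35 dz -1.23
1.2 dy -0.63 dz -1.98
1.15 dy -0.93 dz -2.72
1.1 dy -1.28 dz -3.44
1.05 dy -1.66 dz -4.15
1.0 dy -2.07 dz -4.83
0.95 dy -2.52 dz -5.49
0.9 dy -3.01 dz -6.13
0.85 dy -3.52 dz -6.74
0.8 dy -4.06 dz -7.33
0.75 dy -4.63 dz -7.89
0.7 dy -5.23 dz -8.42
0.65 dy -5.86 dz -8.92
0.6 dy -6.50 dz -9.39
0.55 dy -7.18 dz -9.82
0.5 dy -7.87 dz -10.23
0.45 dy -8.58 dz -10.59
0.4 dy -9.31 dz -10.92
0.35 dy -10.05 dz -11.21
0.3 dy -10.81 dz -11.47
0.25 dy -11.58 dz -11.69
0.2 dy -12.36 dz -11.87
0.15 dy -13.15 dz -12.00
0.1 dy -13.94 dz -12.10
0.05 dy -14.74 dz -12.16
-0.0 dy -15.54 dz -12.18
-15.538374046736713 -12.18438314506043
```

Call:
send_rows(
  motion="1 0 -0.15 -0.6 0; 1 0 -0.35 -1.25 0; 1 0 -0.65 -2 0; 1 0 -0.95 -2.7 0; 1 0 -1.3 -3.45 0",
)

```text
clock: 12.3
eef_pos: [0.6665, -0.1389, 0.0874]
tool_rot: [0.779, 0.627, 0.001, 0.001]
ft_force: [5.1, -0.2, 0.3]
grip_width: 0.0079
grasp_force: 58.4
```

Good, at θ≈1.1 with small forces. Continuing.

Call:
send_rows(
  motion="1 0 -0.4 -0.7 0; 1 0 -0.8 -1.4 0; 1 0 -1.25 -2.05 0; 1 0 -1.75 -2.7 0; 1 0 -2.25 -3.3 0",
)

```text
clock: 12.8
eef_pos: [0.6449, -0.1341, 0.1212]
tool_rot: [0.779, 0.627, 0.001, 0.001]
ft_force: [6.3, -0.6, 0.1]
grip_width: 0.0076
grasp_force: 58.4
```

```bash
python3 - <<'E'
from h import *
o=bot.get_obs();d=o["eef_pos"]-[.6788,-.1418,.0523];s=d[:2]@[np.cos(-.222),np.sin(-.222)]
print(s,d[2],"th",np.arctan2(.1554+s,.038+d[2]),"r",np.hypot(.1554+s,.038+d[2]),o["ft_force"],o["ft_torque"])
E
```

```text
-0.03480285860277422 0.06894972219049615 th 0.845302704603229 r 0.16118906163200647 [ 6.3406 -0.6489  0.1203] [-0.1094 -1.388  -0.0704]
```

Call:
send_rows(
  motion="1 0 -0.5 -0.6 0; 1 0 -1.1 -1.15 0; 1 0 -1.7 -1.7 0; 1 0 -2.3 -2.2 0; 1 0 -2.95 -2.65 0",
)

```text
clock: 13.3
eef_pos: [0.6167, -0.1276, 0.1483]
tool_rot: [0.779, 0.627, 0.002, 0.002]
ft_force: [6.1, 0.4, 4.1]
grip_width: 0.0079
grasp_force: 58.5
```

Call:
send_rows(
  motion="1 0 -0.65 -0.45 0; 1 0 -1.35 -0.85 0; 1 0 -2.05 -1.2 0; 1 0 -2.8 -1.55 0; 1 0 -3.55 -1.85 0",
)

```text
clock: 13.8
eef_pos: [0.5825, -0.1199, 0.1678]
tool_rot: [0.779, 0.627, 0.003, 0.003]
ft_force: [5.2, 1.5, 6.0]
grip_width: 0.0079
grasp_force: 58.6
```

```bash
python3 - <<'E'
from h import *
o=bot.get_obs();d=o["eef_pos"]-[.6788,-.1418,.0523];s=d[:2]@[np.cos(-.222),np.sin(-.222)]
print(s,d[2],"th",np.arctan2(.1554+s,.038+d[2]),"r",np.hypot(.1554+s,.038+d[2]),o["ft_force"],o["ft_torque"])
E
```

```text
-0.09876621447115058 0.11553965861478839 th 0.3533719306624035 r 0.1636514968794159 [5.2107 1.5146 5.9688] [ 0.1093 -1.5055 -0.0599]
```

Call:
send_rows(
  motion="1 0 -0.75 -0.2 0; 1 0 -1.5 -0.4 0; 1 0 -2.25 -0.55 0; 1 0 -2.95 -0.7 0; 1 0 -3.6 -0.8 0",
)

```text
clock: 14.3
eef_pos: [0.5467, -0.1118, 0.1758]
tool_rot: [0.779, 0.627, 0.003, 0.002]
ft_force: [3.9, 1.5, 7.9]
grip_width: 0.0079
grasp_force: 62.2
```

Call:
send_rows(
  motion="1 0 -0.5 -0.05 0; 1 0 -1 -0.1 0; 1 0 -1.3 -0.1 0; 1 0 -1.5 -0.1 0; 1 0 -1.5 -0.1 0",
)

```text
clock: 14.8
eef_pos: [0.5313, -0.1083, 0.1764]
tool_rot: [0.779, 0.627, 0.002, 0.001]
ft_force: [2.4, 3.8, 9.8]
grip_width: 0.0078
grasp_force: 63.3
```

```bash
python3 - <<'E'
from h import *
o=bot.get_obs();P=o["eef_pos"];d=P-[.6788,-.1418,.0523];s=d[:2]@[np.cos(-.222),np.sin(-.222)]
print(s,d[2],"th",np.arctan2(.1554+s,.038+d[2]),"r",np.hypot(.1554+s,.038+d[2]),o["ft_force"],o["ft_torque"])
og=np.array([.526,-.1066]);X=np.array([np.cos(-.222),np.sin(-.222)]);print("tcp rel hinge X",(P[:2]-og)@X)
t=vision.camera("top");b=vision.camera("side")
print("side vial",boxes_of("side","vial_white")); print("pred vial side",proj("side",[.4616,-.0919,.086]),"top",proj("top",[.4616,-.0919,.11]))
for n in("top","side"):
  print(n,"bar pred",proj(n,[*og,.192]),"hinge",proj(n,[*og,.032]))
A=cv2.resize(t[110:250,280:410],(400,431),interpolation=cv2.INTER_CUBIC)
B=cv2.resize(b[90:230,200:330],(400,431),interpolation=cv2.INTER_CUBIC)
save("o.png",np.hstack([A,B]))
E
```

```text
-0.15121564664662046 0.12407243512392895 th 0.0258120636994263 r 0.16212644152014838 [2.3645 3.7938 9.8103] [ 0.5883 -0.6147 -0.0793]
tcp rel hinge X 0.005584864952299021
side vial [{'rect': [225.9, 291.6, 12.4, 19.5], 'conf': 0.75}]
pred vial side [279.0572 168.8205] top [344.0142 219.977 ]
top bar pred [359.9719 186.058 ] hinge [342.7199 191.6461]
side bar pred [257.5448 129.0753] hinge [256.41   179.1905]
```

View pics/o.png

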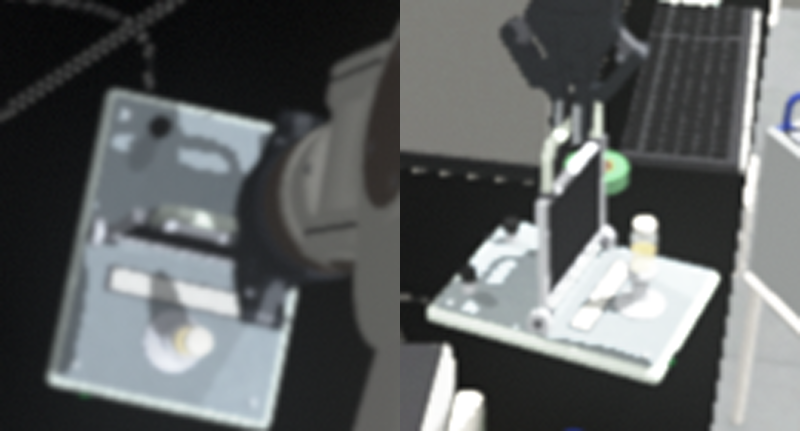

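The backdrop is almost vertical (about 0.03 rad still leaning back) and the vial stands free on the pedestal (side crop at (645,245)). One last small shift, then settle.

Call:
send_rows(
  motion="1 0 -0.15 0 0; 1 0 -0.35 0 0; 1 0 -0.35 0 0; 1 0 -0.35 0 0; 1 0 -0.35 0 0",
)

```text
clock: 15.45
eef_pos: [0.5283, -0.1076, 0.1764]
tool_rot: [0.779, 0.627, 0.003, 0.001]
ft_force: [2.9, 2.5, 10.0]
grip_width: 0.0076
grasp_force: 63.3
```

Call:
send_rows(
  motion="1 0 0 0 0; 1 0 0 0 0; 1 0 0 0 0; 1 0 0 0 0; 1 0 0 0 0",
)

```text
clock: 15.95
eef_pos: [0.5283, -0.1076, 0.1764]
tool_rot: [0.779, 0.627, 0.003, 0.001]
ft_force: [2.6, 2.5, 9.5]
grip_width: 0.0075
grasp_force: 63.3
```

```bash
python3 - <<'E'
from h import *
o=bot.get_obs();print(o["eef_pos"],o["joint_vel"],o["grasp_force"],o["ft_force"])
s=(o["eef_pos"]-[.6788,-.1418,.0523])[:2]@[np.cos(-.222),np.sin(-.222)]; print("th",(.1554+s)/.16)
print(workorder.job_done())
E
```

```text
[ 0.5283 -0.1076  0.1764] [ 0.0006 -0.0009 -0.0003  0.0021 -0.0005  0.0013] 63.31669807434082 [2.5884 2.5035 9.5152]
th 0.006784609881826768
the job is handed in; nothing more can be done
None
```

I handed the job in at about 16 s with the white-capped vial standing free on the pedestal and the backdrop held still at about 0.01 rad from upright by my estimate; no verdict came back.

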